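# Pack the baking caddy and hold it ready to carry

## Task

Pack the baking caddy for carrying: lay the green scoop and the steel turner flat and lengthwise in it, one on each side of the handle board and set down rather than dropped. Then pick the loaded caddy up by the middle of its handle, raise it about 10 cm clear of the ledge and finish there, still holding it level and steady with both tools lying in it. Leave the ramekin, the salt shaker and the spoon ring where they are.

Things in the scene. Friction and masses are not known exactly. Their poses are not given: they have to be found in the camera images.
- caddy: Loose caddy, 0.4 to 0.6 kg: white open tray 316 (x) by 250 mm (y), walls 46 mm high, 6 mm thick, floor 5 mm thick. A dark wooden handle board 14 mm thick stands along x at y = 0 and makes two equal compartments, 304 mm (x) by 112 mm (y). The board is 46 mm high, rising to a carrying handle 86 mm high for x = -82 to 82 mm. Origin: centre of underside, z up; both ends alike; balances on its z axis.
- caddy_handle (a point): Middle of the handle's grip rail, 74 mm above the caddy's underside. The rail is flat-sided, 14 mm thick (along the caddy's y), z = 62 to 86 mm, over a hand hole x = -58 to 58 mm, z = 28 to 62 mm. Axes as the caddy's.
- caddy_side_a (a point): Centre of the floor of one compartment (63 mm to the caddy's +y side, on top of the floor).
- caddy_side_b (a point): Centre of the floor of the other compartment (63 mm to the caddy's -y side, on top of the floor).
- scoop: Loose green plastic flour scoop, about 75 g, on its flat bottom, open side up. Bowl 104 mm long (x = -52 to 52 mm), 66 mm wide, 40 mm high, mouth to +x. Straight handle from the bowl's back to x = -155 mm, 20 mm wide, 16 mm thick, z = 20 to 36 mm, clear of the surface. Origin: underside of the middle of the bowl; x along the handle towards the mouth, z up.
- scoop_grip (a point): Point on the scoop's handle 30 mm behind the bowl, handle centre, 28 mm above the scoop's underside (82 mm behind its origin). Axes as the scoop's.
- turner: Loose turner (flat kitchen spatula), about 105 g, lying flat. Slotted steel blade x = 35 to 125 mm, 74 mm wide, 3 mm thick, on the surface; steel neck; straight black handle x = -115 to 5 mm, 20 mm wide, 18 mm thick, also on the surface. Origin: underside of the handle, 5 mm from its front end; x towards the blade, z up. Balances about 25 mm ahead of the origin.
- turner_grip (a point): Point on the turner's handle 20 mm behind its front end, handle centre, 9 mm above the turner's underside (15 mm behind its origin). Axes as the turner's.
- ramekin: Bystander: white ceramic ramekin, 84 mm across, 45 mm high. Origin: centre of the underside.
- salt_shaker: Bystander: glass salt shaker with a steel twist cap, 46 mm across, 90 mm high. Origin: centre of the underside.
- spoon_ring: Bystander: four steel measuring spoons fanned out on a ring, lying flat, about 145 by 85 mm, 10 mm high. Origin: underside, near the ring; the spoons point along +x.
Not all that is in view belongs to the job. Of the things that look like the scoop, the smallest one is meant.

How it is judged:
By the outcome, as a careful person would: the job done as asked, in the order asked, and still so for the second after the job is handed in, while the arm keeps its last pose, push and grip.
It also fails if it takes over 64 s, if anything falls off the work surface, if the arm or the gripper's body presses on something with over 40 N, if the wrist force passes 120 N, or if a joint passes its speed limit or range.

## Robot

A 6-joint arm with a two-finger parallel gripper is mounted at the origin on the work surface. World frame = base frame: x ahead of the robot, y to its left, z up, the work surface at z = 0. Lengths are in m, angles in rad, forces in N, time in s.
With the tool pointing down it reaches from about 0.375 to 0.9 m from the base axis. Payload 3.1 kg.
Tool frame: the origin (TCP) lies midway between the tips of the shut fingers; the grasp point (between the pads) lies 19 mm behind it (grip_depth is the distance from the TCP to the grasp point, in m); y points along the fingers, z is the direction in which the jaws open and shut, and the axes are right-handed (so a half turn about y gives the same grasp; the last joint's range is limited). The gripper opens to 85 mm and grips with 20 to 120 N. Pads are 22 mm wide; open, the fingers measure 114 mm over their backs; the gripper's body (76 mm by 85 mm) begins 54 mm behind the grasp point. The pads swing forward as they close: fully open they stand 13 mm farther back than shut.
Start: joints at [1.002, 0.527, 1.433, -0, 1.181, -0.178], TCP at [0.238, 0.578, 0.231] pointing down, gripper open.
Joint ranges: [-3.08, 3.08], [-0.75, 2.2], [0.22, 2.44], [-1.43, 4.57], [0, 2.65], [-2.85, 2.85]. Speed limits (rad/s): [2.79, 2.79, 3.14, 3.14, 3.14, 3.14].

## Interface

Orientations are given as a unit quaternion [x, y, z, w].
In Python, from station import sense, snapshot, camera_model, sign_off, grip_depth gives the robot as it stands.
- The arm moves only by the tool play_rows, never from a script. Its argument "deltas" is a list of rows, each a list of 6 numbers: the shift along the tool's x, y, z in m, then the turn, a rotation vector about the tool's x, y, z in rad. A call has 1 to 12 rows; each row is the pose to reach, as a shift and turn from the pose commanded when the call began, along the tool's axes at that moment; what a row does not reach only later rows make up. A row lasts 1/10 s, in which the tool goes at most 50 mm and 8.59 degrees, less where a joint would pass 70% of its speed; a pose out of reach is approached as far as the arm can. A call with a gripper value outside its range is refused whole. "gripper" is the finger opening in m, from 0 to 0.0854, set as the call begins (left out, the last holds). The fingers move at their own pace and stop on an object; "force" is the grip in N (left out, the last holds). Time passes only in rows, so rows that repeat a pose let the fingers close. It gives the time, the measured TCP pose, the force and the opening at its end, in the units of the state.
- sense(): the state, without advancing time (a new reading comes with each control period).
- snapshot(name): name is "scene" or "top" or "wrist"; returns the picture (420x560x3 uint8, red, green, blue); there is no depth.
- camera_model(name): a dict with "fx", "fy", "cx", "cy" (pixels), "distortion" ([k1, k2, p1, p2, k3] as OpenCV has them; the pictures are not rectified), "camera_from_world" (4x4, takes a point from world to camera coordinates). Camera axes: x right, y up, looking along -z (the intrinsics and any distortion apply to the point x, -y, -z); pixel columns grow to the right and rows downward; lengths in m; the calibration is good to about 2 mm. A picture is of the moment at which its call begins: read the wrist's pose just before it. camera_model takes no time and is no camera call; for the wrist camera it gives the pose at the moment of the call.
- sign_off(): hands the job in, once; it reports no verdict.
The state is a dict: "t": time; "q": joint angles; "qd": joint speeds; "tau": joint torques, N m; "tcp_pos": TCP position; "tool_rot": TCP orientation; "force": force on the tool from outside, world axes, zero at the start; "ft_torque": the same for the moment, N m; "finger_gap": opening from 0.0 (shut) to 1.0 (fully open).
Only numpy, scipy, OpenCV 4.12 (cv2) and the standard library are available. Lean on these libraries where they do the work, as an engineer would, in place of code of your own. Each camera call takes 0.05 s, during which the arm holds its last target.

## Working session

There is one attempt and no reset: what is moved stays moved. The work goes in short steps, Python scripts to look and compute and a tool call to move; the robot and the scene stay as the last step left them, time stands still between calls to the robot, and variables do not carry over. Pictures are saved under pics/ and viewed, and the job is handed in when it is done.

Besides the shell and the picture viewer there is one more tool, called after "Request:" in YAML: its name, and indented under it one key for each argument. play_rows: Moves the arm, as the interface text tells. Its arguments: {"type":"object","properties":{"deltas":{"type":"array"},"gripper":{"type":"number"},"force":{"type":"number"}},"required":["deltas"]}

```bash
ls; mkdir -p pics
python3 - <<'E'
from station import *
import cv2,numpy as np
print(sense())
print(grip_depth)
for n in ["scene","top","wrist"]:
    cv2.imwrite(f"pics/{n}0.png",snapshot(n)[:,:,::-1]); m=camera_model(n); print(n,{k:np.round(v,4).tolist() for k,v in m.items()})
E
```

```text
pics
{'t': 0.0, 'q': array([ 1.00149861e+00,  5.28486888e-01,  1.43392951e+00,  1.05411516e-05,
        1.18135834e+00, -1.78488284e-01]), 'qd': array([-0.00125673, -0.00030684,  0.00016011,  0.00028439, -0.00018224,
       -0.000607  ]), 'tau': array([ 1.06703745e-03, -4.42340541e+01, -1.78027475e+01, -2.31284375e-04,
        8.38903827e-03, -3.19478886e-06]), 'tcp_pos': array([0.23765494, 0.57727525, 0.23031222]), 'tool_rot': array([ 0.69436619, -0.13758067,  0.1370107 , -0.69293234]), 'force': array([-0.40385863,  0.30516278, -0.39113515]), 'ft_torque': array([ 0.03199869, -0.01379374,  0.02630893]), 'finger_gap': 1.0002730129812554}
0.0187
scene {'fx': 419.2503, 'fy': 419.2503, 'cx': 281.9349, 'cy': 209.2462, 'distortion': [0.0308, 0.0, 0.0, 0.0, 0.0], 'camera_from_world': [[-0.3131, 0.9497, 0.0032, 0.283], [-0.8063, -0.2676, 0.5276, 0.2947], [0.5019, 0.1626, 0.8495, -1.5018], [0.0, 0.0, 0.0, 1.0]]}
top {'fx': 382.2413, 'fy': 382.2413, 'cx': 283.6522, 'cy': 213.609, 'distortion': [-0.0385, 0.0, 0.0, 0.0, 0.0], 'camera_from_world': [[-0.0134, -0.9999, 0.0081, -0.1263], [0.9961, -0.0127, 0.0877, -0.4689], [-0.0875, 0.0092, 0.9961, -1.1624], [0.0, 0.0, 0.0, 1.0]]}
wrist {'fx': 367.6353, 'fy': 367.6353, 'cx': 281.4581, 'cy': 210.2755, 'distortion': [-0.0792, 0.0, 0.0, 0.0, 0.0], 'camera_from_world': [[0.3813, 0.9245, -0.001, -0.6248], [-0.8771, 0.3614, -0.3165, 0.0408], [-0.2922, 0.1216, 0.9486, -0.381], [0.0, 0.0, 0.0, 1.0]]}
```

View pics/scene0.png

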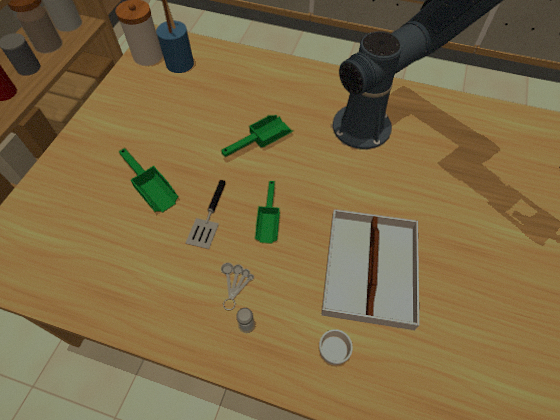

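View pics/top0.png

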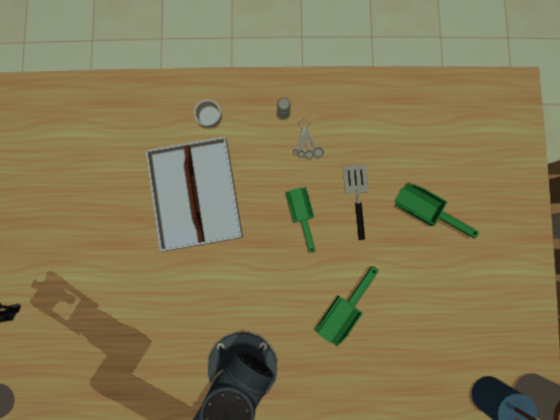

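View pics/wrist0.png

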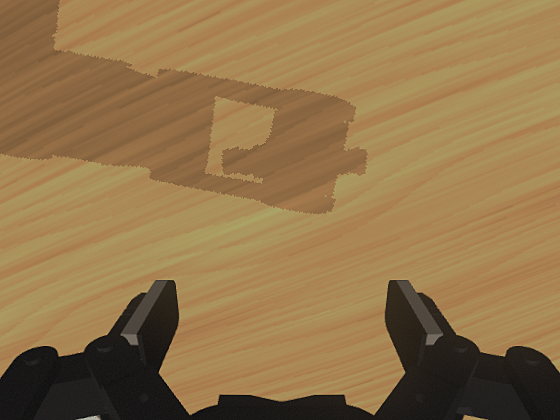

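The three green scoops in the top view are at about (300,205), (420,203) and (340,320). I'll measure them to find the smallest, and confirm it in an enlarged crop.

```bash
cat > h.py <<'E'
import numpy as np, cv2
from station import *
def KD(m):
    return np.array([[m['fx'],0,m['cx']],[0,m['fy'],m['cy']],[0,0,1.]]),np.array(m['distortion'])
def p2w(m,uv,z):
    K,D=KD(m); uv=np.asarray(uv,float).reshape(-1,1,2)
    n=cv2.undistortPoints(uv,K,D).reshape(-1,2)
    T=np.array(m['camera_from_world']); R=T[:3,:3]; c=-R.T@T[:3,3]
    d=np.c_[n[:,0],-n[:,1],-np.ones(len(n))]@R
    s=(np.asarray(z)-c[2])/d[:,2]
    return c+d*s[:,None]
def w2p(m,P):
    K,D=KD(m); T=np.array(m['camera_from_world']); P=np.asarray(P,float).reshape(-1,3)
    c=P@T[:3,:3].T+T[:3,3]; c=c*[1,-1,-1]
    return cv2.projectPoints(c.reshape(-1,1,3),np.zeros(3),np.zeros(3),K,D)[0].reshape(-1,2)
E
python3 - <<'E'
from h import *
im=cv2.imread('pics/top0.png'); m=camera_model('top')
hsv=cv2.cvtColor(im,cv2.COLOR_BGR2HSV)
g=cv2.inRange(hsv,(45,100,30),(85,255,255))
n,l,s,c=cv2.connectedComponentsWithStats(g)
for i in range(1,n):
    if s[i,4]<200: continue
    pts=np.argwhere(l==i)[:,::-1]
    r=cv2.minAreaRect(p2w(m,pts,0.03)[:,:2].astype(np.float32)); print(c[i],s[i,4],r)
cr=im[130:270,140:500]; cv2.imwrite('pics/c1.png',cv2.resize(cr,None,fx=2.2,fy=2.2,interpolation=cv2.INTER_CUBIC))
cv2.imwrite('pics/c2.png',cv2.resize(im[180:260,270:380],None,fx=7,fy=7,interpolation=cv2.INTER_CUBIC))
cv2.imwrite('pics/c3.png',cv2.resize(im[130:255,140:250],None,fx=4.8,fy=4.8,interpolation=cv2.INTER_CUBIC))
E
```

```text
[428.27094801 207.66666667] 1635 ((0.4631170630455017, -0.6119613647460938), (0.2745878994464874, 0.0925254374742508), 59.99232482910156)
[301.20276498 211.48387097] 868 ((0.44601672887802124, -0.19303371012210846), (0.20070908963680267, 0.06600886583328247), 14.085525512695312)
[343.48263254 313.29372334] 1641 ((0.19112855195999146, -0.3314371407032013), (0.09121803194284439, 0.26242998242378235), 53.32786178588867)
```

View pics/c1.png

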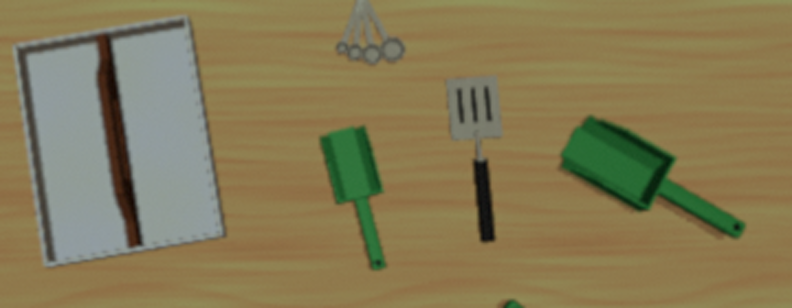

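View pics/c2.png

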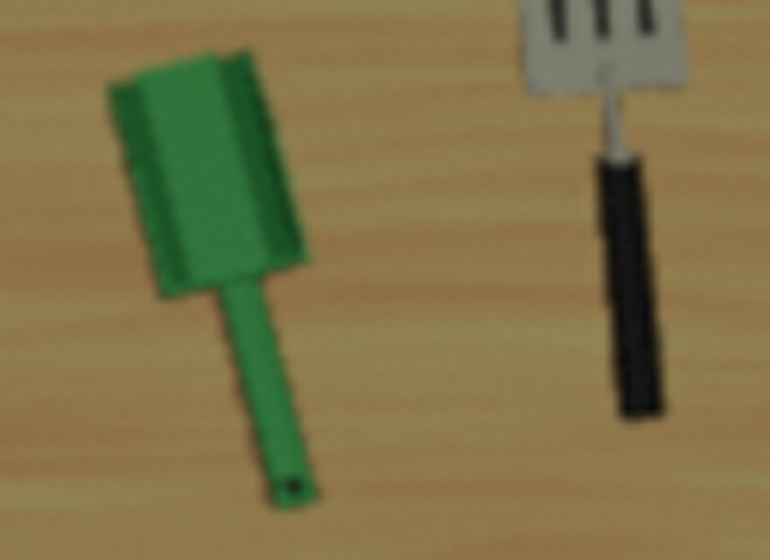

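View pics/c3.png

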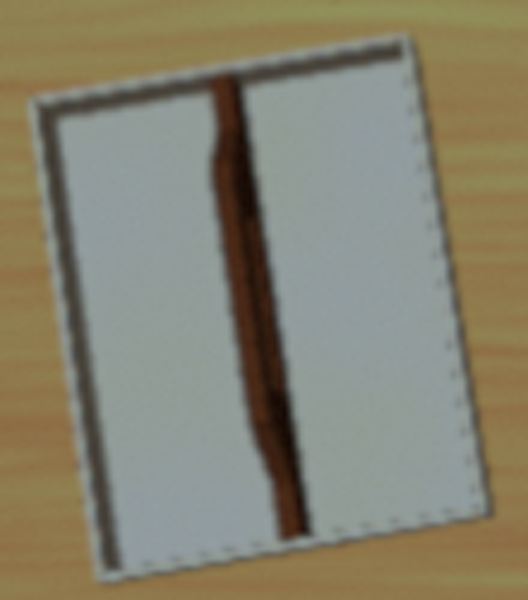

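The scoop at (300,205) measures about 201 x 66 mm. The other two are about 27 cm long, so this smallest one is the one meant, and the crop confirms it (bowl at the top, handle end at crop (293,490)). Next I'll fit the poses.

```bash
cat > fit.py <<'E'
from h import *
from scipy.optimize import least_squares
m=camera_model('top')
def px(pts,s,o): return (np.array(pts)+.5)/s-.5+np.array(o)
S=dict(
scoop=([(-.155,.010,.036),(-.155,-.010,.036),(-.052,.033,.04),(-.052,-.033,.04)],px([(270,503),(318,496),(162,297),(308,262)],7,(270,180))),
turner=([(.005,.010,.018),(.005,-.010,.018),(-.115,.010,.018),(-.115,-.010,.018),(.035,.037,.003),(.035,-.037,.003),(.125,.037,.003),(.125,-.037,.003)],
 np.r_[px([(599,158),(640,156),(620,418),(663,412),(530,95),(686,88)],7,(270,180)),px([(447,79),(496,75)],2.2,(140,130))]),
caddy=([(.158,.125,.046),(.158,-.125,.046),(-.158,-.125,.046),(-.158,.125,.046)],px([(30,97),(412,35),(492,513),(100,582)],4.8,(140,130))))
im=cv2.imread('pics/top0.png'); sc=cv2.imread('pics/scene0.png'); ms=camera_model('scene')
for k,(P,u) in S.items():
    P=np.array(P)
    def X(p): 
        c,s=np.cos(p[2]),np.sin(p[2]); return np.c_[p[0]+c*P[:,0]-s*P[:,1],p[1]+s*P[:,0]+c*P[:,1],P[:,2]]
    r=least_squares(lambda p:(w2p(m,X(p))-u).ravel(),[.45,-.1,.1])
    print(k,np.round(r.x,4),'yaw deg',np.degrees(r.x[2]).round(2),'res px',np.abs(r.fun).round(1))
    for q in w2p(ms,X(r.x)): cv2.circle(sc,tuple(int(round(a*8)) for a in q),12,(0,0,255),-1,cv2.LINE_AA,3)
cv2.imwrite('pics/sfit.png',cv2.resize(sc[160:340,170:440],None,fx=2.9,fy=2.9,interpolation=cv2.INTER_CUBIC))
T=np.array(camera_model('wrist')['camera_from_world']); from scipy.spatial.transform import Rotation as Ro
s=sense(); R=Ro.from_quat(s['tool_rot']).as_matrix(); c=-T[:3,:3].T@T[:3,3]
print('tool axes',R.round(3).tolist()); print('cam in tool',(R.T@(c-s['tcp_pos'])).round(3),'look',(R.T@(-T[2,:3])).round(3))
E
python3 fit.py
```

```text
scoop [ 0.4995 -0.1787  0.2407] yaw deg 13.79 res px [0.3 1.  0.2 0.4 0.1 0.5 0.  0.9]
turner [ 0.498  -0.3657  0.0518] yaw deg 2.97 res px [0.2 0.6 0.3 0.7 0.1 0.7 0.2 1.1 0.5 0.1 0.4 0.4 0.4 0.3 0.4 0.1]
caddy [0.532  0.1423 0.1594] yaw deg 9.13 res px [0.1 0.  0.2 0.8 0.1 0.5 0.1 0.3]
tool axes [[0.925, -0.001, 0.381], [-0.381, -0.001, 0.925], [-0.0, -1.0, -0.002]]
cam in tool [-0.082 -0.143  0.001] look [0.317 0.949 0.   ]
```

View pics/sfit.png

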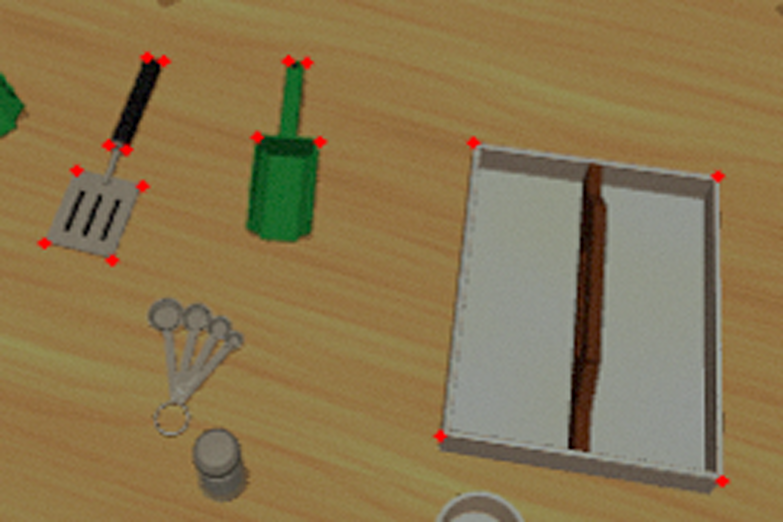

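```bash
cat > go.py <<'E'
import sys
from h import *
from scipy.spatial.transform import Rotation as Ro
# usage: go.py x y z yawdeg : tcp goal; prints delta in tool axes (z down tool, tool x at yaw)
s=sense(); R=Ro.from_quat(s['tool_rot'])
x,y,z,yw=map(float,sys.argv[1:5]); a=np.radians(yw)
G=Ro.from_matrix(np.array([[np.cos(a),0,-np.sin(a)],[np.sin(a),0,np.cos(a)],[0,-1,0]]))
d=R.inv().apply(np.array([x,y,z])-s['tcp_pos']); r=(R.inv()*G).as_rotvec()
print('shift',d.round(4),'norm',np.linalg.norm(d).round(3),'turn',r.round(4),'t',s['t'],'q',s['q'].round(2),'F',s['force'].round(1),'gap',round(s['finger_gap'],3))
E
python3 go.py .45 .15 .23 -4;python3 - <<'E'
from h import *
from scipy.spatial.transform import Rotation as Ro
R=Ro.from_quat(sense()['tool_rot']).as_matrix();print(R)
E
```

```text
shift [ 0.359   0.001  -0.3143] norm 0.477 turn [ 0.0016 -0.321  -0.0006] t 0.15 q [ 1.    0.53  1.43 -0.    1.18 -0.18] F [ 0.1 -0.5  0.4] gap 1.002
[[ 9.24596849e-01 -9.08718092e-04  3.80945981e-01]
 [-3.80946956e-01 -1.44837801e-03  9.24595760e-01]
 [-2.88443111e-04 -9.99998538e-01 -1.68533914e-03]]
```

Request:
play_rows:
  deltas:
    - [0.03, 0, -0.026, 0, -0.027, 0]
    - [0.06, 0, -0.052, 0, -0.054, 0]
    - [0.09, 0, -0.079, 0, -0.08, 0]
    - [0.12, 0, -0.105, 0, -0.107, 0]
    - [0.15, 0, -0.131, 0, -0.134, 0]
    - [0.18, 0, -0.157, 0, -0.16, 0]
    - [0.21, 0, -0.183, 0, -0.187, 0]
    - [0.24, 0, -0.21, 0, -0.214, 0]
    - [0.27, 0, -0.236, 0, -0.24, 0]
    - [0.3, 0, -0.262, 0, -0.267, 0]
    - [0.33, 0, -0.288, 0, -0.294, 0]
    - [0.359, 0, -0.314, 0, -0.321, 0]

```text
t: 1.35
tcp_pos: [0.4509, 0.1492, 0.2313]
tool_rot: [-0.707, 0.024, -0.024, 0.707]
force: [0.9, 1.0, -1.2]
finger_gap: 1.004
```

```bash
python3 go.py .420 -.198 .15 13.8
```

```text
shift [-0.0069  0.0812 -0.3485] norm 0.358 turn [-1.000e-04 -3.097e-01  0.000e+00] t 1.35 q [ 0.08  0.33  1.8   0.    1.02 -1.42] F [ 0.9  1.  -1.2] gap 1.004
```

Request:
play_rows:
  deltas:
    - [-0.001, 0.006, -0.032, 0, -0.028, 0]
    - [-0.001, 0.013, -0.063, 0, -0.056, 0]
    - [-0.002, 0.02, -0.095, 0, -0.084, 0]
    - [-0.003, 0.028, -0.127, 0, -0.113, 0]
    - [-0.003, 0.035, -0.158, 0, -0.141, 0]
    - [-0.004, 0.043, -0.19, 0, -0.169, 0]
    - [-0.004, 0.05, -0.222, 0, -0.197, 0]
    - [-0.005, 0.058, -0.253, 0, -0.225, 0]
    - [-0.006, 0.065, -0.285, 0, -0.253, 0]
    - [-0.006, 0.073, -0.317, 0, -0.282, 0]
    - [-0.007, 0.081, -0.348, 0, -0.31, 0]
    - [-0.007, 0.081, -0.348, 0, -0.31, 0]
  gripper: 0.055

```text
t: 2.55
tcp_pos: [0.4195, -0.1996, 0.1496]
tool_rot: [0.703, 0.084, -0.083, -0.702]
force: [-1.0, -0.2, 0.4]
finger_gap: 0.648
```

```bash
python3 - <<'E'
from h import *
m=camera_model('wrist'); im=snapshot('wrist')[:,:,::-1].copy()
a=np.radians(13.8);c,s=np.cos(a),np.sin(a)
for P in [(-.155,.010,.036),(-.155,-.010,.036),(-.052,.033,.04),(-.052,-.033,.04),(-.082,0,.036)]:
    p=w2p(m,[.4995+c*P[0]-s*P[1],-.1787+s*P[0]+c*P[1],P[2]])[0]; cv2.circle(im,tuple(int(round(v)) for v in p),3,(0,0,255),-1)
cv2.imwrite('pics/w1.png',im)
E
python3 go.py .420 -.198 .009 13.8
```

```text
shift [ 0.0009  0.1408 -0.0009] norm 0.141 turn [-0.0005 -0.0042 -0.0003] t 2.6 q [-0.68  0.45  1.91  0.    0.78 -2.49] F [-0.3  0.6 -0.2] gap 0.644
```

View pics/w1.png

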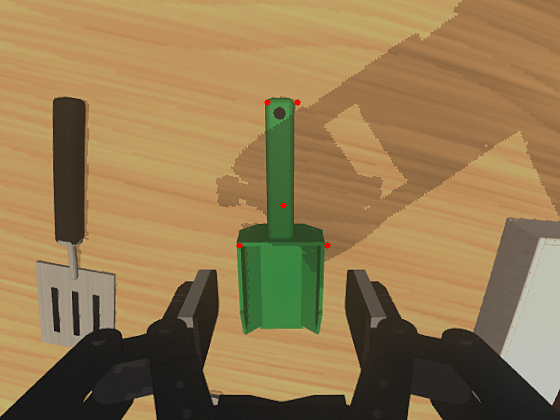

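The wrist view shows the scoop handle from (280,100) to (280,235), about 2 px left of the prediction (1.5 mm). The tool is centred on it, so I'm descending.

Request:
play_rows:
  deltas:
    - [0, 0.03, 0, 0, 0, 0]
    - [0.001, 0.06, 0, 0, 0, 0]
    - [0.001, 0.09, 0, 0, 0, 0]
    - [0.001, 0.115, 0, 0, 0, 0]
    - [0.001, 0.13, 0, 0, 0, 0]
    - [0.001, 0.14, 0, 0, 0, 0]
    - [0.001, 0.14, 0, 0, 0, 0]
    - [0.001, 0.14, 0, 0, 0, 0]

```text
t: 3.4
tcp_pos: [0.4203, -0.1953, 0.0108]
tool_rot: [0.702, 0.085, -0.085, -0.702]
force: [0.7, 0.4, 0.9]
finger_gap: 0.641
```

Request:
play_rows:
  deltas:
    - [0, 0, 0, 0, 0, 0]
    - [0, 0, 0, 0, 0, 0]
    - [0, 0, 0, 0, 0, 0]
    - [0, 0, 0, 0, 0, 0]
    - [0, 0, 0, 0, 0, 0]
    - [0, 0, 0, 0, 0, 0]
    - [0, 0, 0, 0, 0, 0]
    - [0, 0, 0, 0, 0, 0]
  gripper: 0.005
  force: 50

```text
t: 4.2
tcp_pos: [0.4207, -0.1962, 0.011]
tool_rot: [0.703, 0.085, -0.084, -0.702]
force: [-0.1, -0.8, 6.0]
finger_gap: 0.223
```

```bash
python3 - <<'E'
import numpy as np
a=np.radians(9.13);c,s=np.cos(a),np.sin(a)
f=lambda x,y:(round(.532+c*x-s*y,4),round(.1423+s*x+c*y,4))
print('scoop grip a',f(-.05,.063),'turner grip b',f(-.04,-.063),'h',f(0,0))
E
python3 go.py .4727 .1966 .16 9.1
```

```text
scoop grip a (np.float64(0.4726), np.float64(0.1966)) turner grip b (np.float64(0.5025), np.float64(0.0738)) h (np.float64(0.532), np.float64(0.1423))
shift [ 0.144  -0.1494  0.3689] norm 0.423 turn [0.0016 0.081  0.0014] t 4.2 q [-0.68  0.73  1.99  0.    0.42 -2.49] F [-0.1 -0.8  6. ] gap 0.223
```

Request:
play_rows:
  deltas:
    - [0, -0.01, 0, 0, 0, 0]
    - [0, -0.03, 0, 0, 0, 0]
    - [0, -0.06, 0, 0, 0, 0]
    - [0, -0.09, 0, 0, 0, 0]
    - [0, -0.12, 0, 0, 0, 0]
    - [0, -0.15, 0, 0, 0, 0]
    - [0, -0.17, 0, 0, 0, 0]
    - [0, -0.17, 0, 0, 0, 0]

```text
t: 5.0
tcp_pos: [0.4211, -0.1964, 0.1831]
tool_rot: [0.704, 0.086, -0.083, -0.7]
force: [-1.0, -0.7, -1.9]
finger_gap: 0.221
```

```bash
python3 - <<'E'
from h import *
cv2.imwrite('pics/w2.png',snapshot('wrist')[:,:,::-1])
E
python3 go.py .4727 .1966 .18 9.1
```

```text
shift [0.1443 0.001  0.3686] norm 0.396 turn [0.0021 0.0815 0.0017] t 5.05 q [-0.68  0.39  1.88 -0.    0.87 -2.49] F [-0.3 -0.3 -1.6] gap 0.223
```

View pics/w2.png

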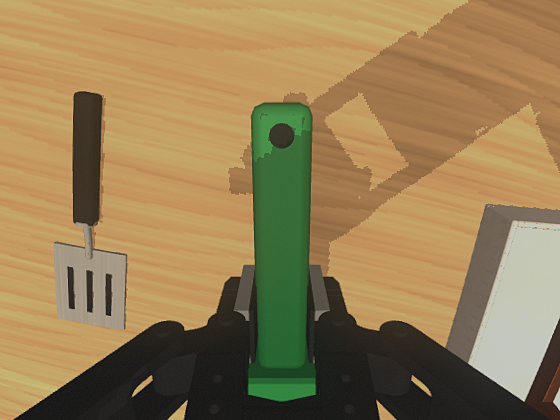

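Request:
play_rows:
  deltas:
    - [0.008, 0, 0.02, 0, 0.005, 0]
    - [0.02, 0, 0.05, 0, 0.012, 0]
    - [0.034, 0, 0.086, 0, 0.02, 0]
    - [0.048, 0, 0.122, 0, 0.028, 0]
    - [0.062, 0, 0.158, 0, 0.036, 0]
    - [0.076, 0, 0.194, 0, 0.044, 0]
    - [0.09, 0, 0.23, 0, 0.052, 0]
    - [0.104, 0, 0.266, 0, 0.06, 0]
    - [0.118, 0, 0.302, 0, 0.067, 0]
    - [0.132, 0, 0.337, 0, 0.075, 0]
    - [0.14, 0, 0.358, 0, 0.079, 0]
    - [0.144, 0, 0.368, 0, 0.081, 0]

```text
t: 6.25
tcp_pos: [0.4711, 0.1977, 0.1786]
tool_rot: [0.705, 0.056, -0.058, -0.705]
force: [0.2, -0.5, -1.2]
finger_gap: 0.221
```

```bash
python3 - <<'E'
from h import *
for n in ['scene','top']:
    cv2.imwrite(f'pics/{n}2.png',snapshot(n)[:,:,::-1])
E
python3 go.py .4727 .1966 .016 9.1
```

```text
shift [ 0.0016  0.163  -0.0003] norm 0.163 turn [ 0.0002  0.0025 -0.0027] t 6.35 q [ 0.18  0.45  1.77 -0.    0.92 -1.56] F [ 0.2 -0.1 -1.2] gap 0.222
```

View pics/scene2.png

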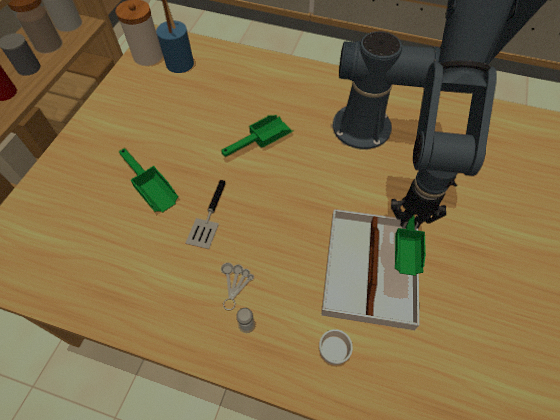

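View pics/top2.png

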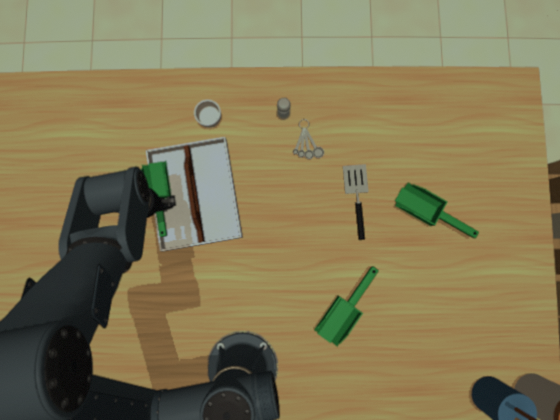

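Request:
play_rows:
  deltas:
    - [0.001, 0.02, 0, 0, 0, 0]
    - [0.002, 0.05, 0, 0, 0, 0]
    - [0.002, 0.08, 0, 0, 0, 0]
    - [0.002, 0.11, 0, 0, 0, 0]
    - [0.002, 0.13, 0, 0, 0, 0]
    - [0.002, 0.142, 0, 0, 0, 0]
    - [0.002, 0.15, 0, 0, 0, 0]
    - [0.002, 0.15, 0, 0, 0, 0]

```text
t: 7.15
tcp_pos: [0.474, 0.1956, 0.0297]
tool_rot: [0.705, 0.055, -0.056, -0.705]
force: [0.6, 0.2, -1.3]
finger_gap: 0.22
```

```bash
python3 - <<'E'
from h import *
for n in ['scene','wrist']:
    im=snapshot(n)[:,:,::-1]
    if n=='scene': im=cv2.resize(im[190:340,310:460],None,fx=4,fy=4,interpolation=cv2.INTER_CUBIC)
    cv2.imwrite(f'pics/{n}3.png',im)
E
python3 go.py .4727 .1966 .016 9.1
```

```text
shift [-0.0021  0.0149  0.0008] norm 0.015 turn [0.    0.    0.001] t 7.25 q [ 0.17  0.71  1.86 -0.    0.57 -1.56] F [ 0.5 -0.3 -0.7] gap 0.223
```

View pics/scene3.png

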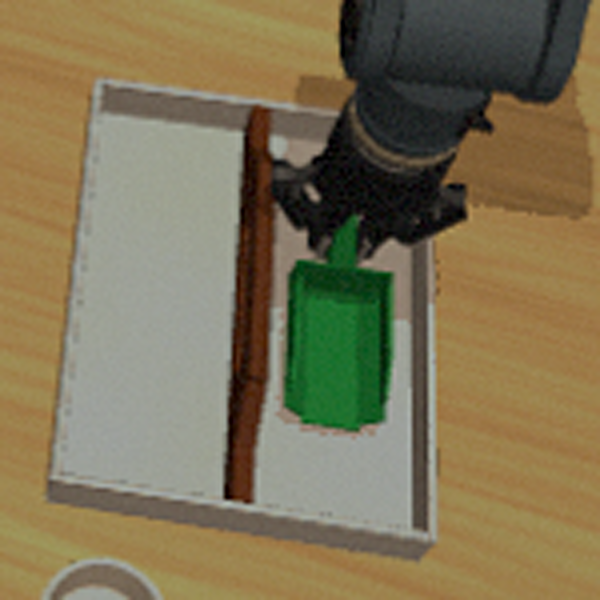

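View pics/wrist3.png

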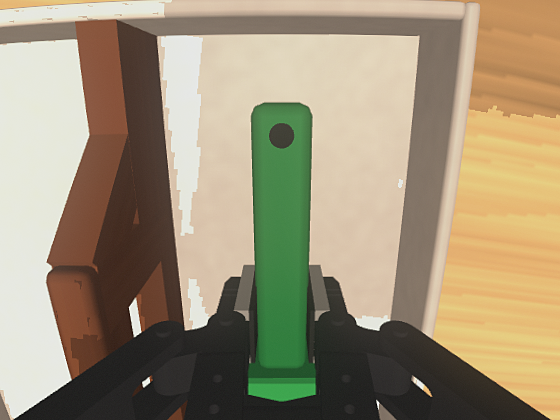

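Request:
play_rows:
  deltas:
    - [0, 0.003, 0, 0, 0, 0]
    - [0, 0.006, 0, 0, 0, 0]
    - [0, 0.009, 0, 0, 0, 0]
    - [0, 0.011, 0, 0, 0, 0]
    - [0, 0.012, 0, 0, 0, 0]
    - [0, 0.012, 0, 0, 0, 0]

```text
t: 7.85
tcp_pos: [0.4742, 0.1964, 0.0181]
tool_rot: [0.705, 0.056, -0.056, -0.705]
force: [0.7, 0.1, -1.4]
finger_gap: 0.218
```

Request:
play_rows:
  deltas:
    - [0, 0.001, 0, 0, 0, 0]
    - [0, 0.002, 0, 0, 0, 0]
    - [0, 0.003, 0, 0, 0, 0]
    - [0, 0.003, 0, 0, 0, 0]

```text
t: 8.25
tcp_pos: [0.4743, 0.1964, 0.0161]
tool_rot: [0.705, 0.056, -0.056, -0.705]
force: [-1.1, -1.0, 5.3]
finger_gap: 0.228
```

Contact at about 6 N. I'll open slightly and then lift.

Request:
play_rows:
  deltas:
    - [0, 0, 0, 0, 0, 0]
    - [0, 0, 0, 0, 0, 0]
    - [0, 0, 0, 0, 0, 0]
    - [0, 0, 0, 0, 0, 0]
    - [0, -0.01, 0, 0, 0, 0]
    - [0, -0.03, 0, 0, 0, 0]
    - [0, -0.06, 0, 0, 0, 0]
    - [0, -0.095, 0, 0, 0, 0]
    - [0, -0.13, 0, 0, 0, 0]
    - [0, -0.165, 0, 0, 0, 0]
  gripper: 0.036

```text
t: 9.25
tcp_pos: [0.4739, 0.1957, 0.1819]
tool_rot: [0.705, 0.056, -0.056, -0.705]
force: [0.3, -0.3, 1.3]
finger_gap: 0.418
```

```bash
python3 go.py .483 -.368 .15 3
```

```text
shift [-0.0803  0.0323 -0.558 ] norm 0.565 turn [ 0.0007  0.1066 -0.0007] t 9.25 q [ 0.17  0.45  1.76 -0.    0.93 -1.56] F [ 0.3 -0.3  1.3] gap 0.418
```

Request:
play_rows:
  deltas:
    - [-0.005, 0, -0.035, 0, 0.006, 0]
    - [-0.011, 0, -0.077, 0, 0.013, 0]
    - [-0.017, 0.003, -0.119, 0, 0.02, 0]
    - [-0.023, 0.006, -0.161, 0, 0.03, 0]
    - [-0.029, 0.009, -0.203, 0, 0.04, 0]
    - [-0.035, 0.012, -0.245, 0, 0.05, 0]
    - [-0.041, 0.015, -0.287, 0, 0.06, 0]
    - [-0.047, 0.018, -0.329, 0, 0.07, 0]
    - [-0.053, 0.021, -0.371, 0, 0.08, 0]
    - [-0.06, 0.024, -0.413, 0, 0.09, 0]
    - [-0.066, 0.027, -0.455, 0, 0.1, 0]
    - [-0.072, 0.03, -0.497, 0, 0.106, 0]
  gripper: 0.055

```text
t: 10.45
tcp_pos: [0.4811, -0.3078, 0.1504]
tool_rot: [-0.707, -0.018, 0.019, 0.707]
force: [-0.3, 0.4, 0.3]
finger_gap: 0.643
```

```bash
python3 go.py .484 -.368 .11 3
```

```text
shift [-0.0002  0.0404 -0.0603] norm 0.073 turn [-0.0001 -0.0002 -0.0008] t 10.45 q [-0.76  0.56  1.65 -0.    0.93 -2.39] F [-0.3  0.4  0.3] gap 0.643
```

Request:
play_rows:
  deltas:
    - [0, 0.008, -0.015, 0, 0, 0]
    - [0, 0.02, -0.035, 0, 0, 0]
    - [0, 0.033, -0.052, 0, 0, 0]
    - [0, 0.04, -0.06, 0, 0, 0]
    - [0, 0.04, -0.061, 0, 0, 0]
    - [0, 0.04, -0.061, 0, 0, 0]

```text
t: 11.05
tcp_pos: [0.4851, -0.3658, 0.1103]
tool_rot: [-0.706, -0.019, 0.019, 0.707]
force: [-0.4, -0.7, -0.3]
finger_gap: 0.645
```

```bash
python3 - <<'E'
from h import *
m=camera_model('wrist'); im=snapshot('wrist')[:,:,::-1].copy()
a=np.radians(3);c,s=np.cos(a),np.sin(a)
for P in [(-.115,.010,.018),(-.115,-.010,.018),(.005,0.01,.018),(.005,-.01,.018)]:
    p=w2p(m,[.498+c*P[0]-s*P[1],-.3657+s*P[0]+c*P[1],P[2]])[0]; cv2.circle(im,tuple(int(round(v)) for v in p),3,(0,0,255),-1)
cv2.imwrite('pics/w4.png',im)
im=snapshot('top')[:,:,::-1]
cv2.imwrite('pics/t4.png',cv2.resize(im[120:260,130:270],None,fx=4,fy=4,interpolation=cv2.INTER_CUBIC))
E
python3 go.py .484 -.368 .003 3
```

```text
shift [-0.0015  0.1079 -0.0023] norm 0.108 turn [-0.0002  0.0018  0.    ] t 11.15 q [-0.83  0.66  1.58  0.    0.91 -2.45] F [-0.3 -0.3 -0.1] gap 0.641
```

View pics/w4.png

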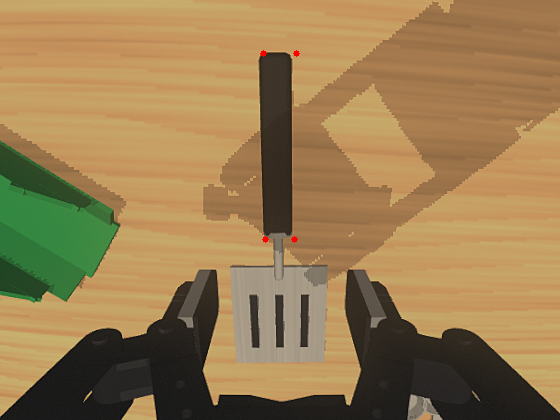

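View pics/t4.png

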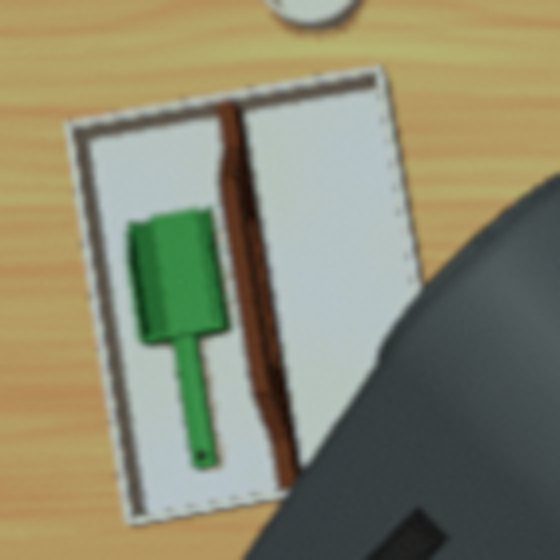

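Request:
play_rows:
  deltas:
    - [0, 0.025, -0.001, 0, 0, 0]
    - [-0.001, 0.055, -0.002, 0, 0, 0]
    - [-0.001, 0.08, -0.003, 0, 0, 0]
    - [-0.001, 0.094, -0.003, 0, 0, 0]
    - [-0.001, 0.101, -0.003, 0, 0, 0]
    - [-0.001, 0.104, -0.003, 0, 0, 0]
    - [-0.001, 0.105, -0.003, 0, 0, 0]
    - [-0.001, 0.105, -0.003, 0, 0, 0]

```text
t: 11.95
tcp_pos: [0.485, -0.3702, 0.0062]
tool_rot: [0.707, 0.019, -0.018, -0.706]
force: [-0.4, -0.3, 0.2]
finger_gap: 0.645
```

Request:
play_rows:
  deltas:
    - [0, 0.002, 0, 0, 0, 0]
    - [0, 0.002, 0, 0, 0, 0]
    - [0, 0.002, 0, 0, 0, 0]
    - [0, 0.002, 0, 0, 0, 0]
    - [0, 0.002, 0, 0, 0, 0]
    - [0, 0.002, 0, 0, 0, 0]
    - [0, 0.002, 0, 0, 0, 0]
    - [0, 0.002, 0, 0, 0, 0]
    - [0, 0.002, 0, 0, 0, 0]
  gripper: 0.005
  force: 60

```text
t: 12.85
tcp_pos: [0.4847, -0.37, 0.004]
tool_rot: [0.707, 0.019, -0.019, -0.707]
force: [-0.9, -0.0, 6.6]
finger_gap: 0.216
```

Request:
play_rows:
  deltas:
    - [0, -0.008, 0, 0, 0, 0]
    - [0, -0.025, 0, 0, 0, 0]
    - [0, -0.055, 0, 0, 0, 0]
    - [0, -0.09, 0, 0, 0, 0]
    - [0, -0.125, 0, 0, 0, 0]
    - [0, -0.155, 0, 0, 0, 0]
    - [0, -0.175, 0, 0, 0, 0]
    - [0, -0.175, 0, 0, 0, 0]

```text
t: 13.65
tcp_pos: [0.4858, -0.371, 0.1815]
tool_rot: [0.709, 0.02, -0.017, -0.705]
force: [-1.2, -0.2, -1.2]
finger_gap: 0.216
```

```bash
python3 - <<'E'
from h import *
cv2.imwrite('pics/w5.png',snapshot('wrist')[:,:,::-1])
im=snapshot('scene')[:,:,::-1]
cv2.imwrite('pics/s5.png',cv2.resize(im[80:340,130:440],None,fx=2.2,fy=2.2,interpolation=cv2.INTER_CUBIC))
E
python3 go.py .5025 .0738 .18 9.1
```

```text
shift [ 0.042  -0.0019  0.4415] norm 0.443 turn [-0.0007 -0.1056 -0.0006] t 13.75 q [-0.84  0.57  1.53 -0.    1.05 -2.46] F [ 0.3  0.4 -0.8] gap 0.215
```

View pics/w5.png

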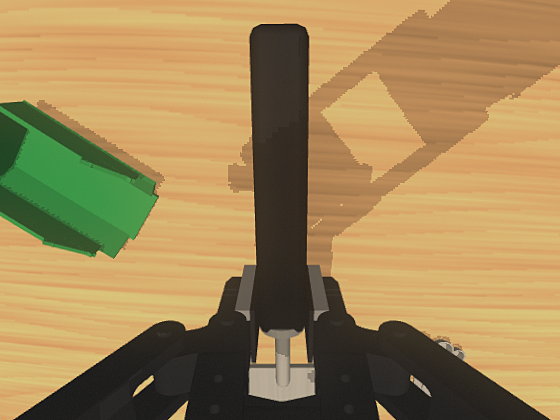

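View pics/s5.png

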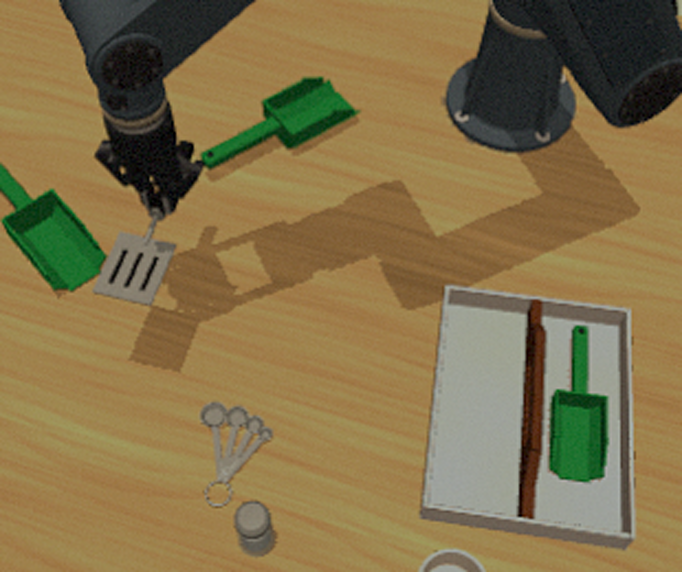

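The turner is held; its blade is ahead of the jaws and the handle end is at (280,27). I'll check that it's level by projection, then carry it.

Run:
```python
from h import *
from scipy.spatial.transform import Rotation as Ro
s=sense();R=Ro.from_quat(s['tool_rot']); m=camera_model('wrist')
for pit in (0,-.05,.05):
  # points in tool frame rel. grip; 
  P=np.array([[-.100,-.014,.01],[-.100,-.014,-.01],[.018,-.014,0],[.05,.001,.037]])
  P=Ro.from_euler('z',pit).apply(P); print(pit,w2p(m,s['tcp_pos']+R.apply(P)).round(0).tolist())
```

```text
0 [[310.0, 29.0], [248.0, 29.0], [280.0, 336.0], [355.0, 370.0]]
-0.05 [[309.0, 29.0], [250.0, 29.0], [280.0, 336.0], [356.0, 373.0]]
0.05 [[311.0, 29.0], [247.0, 29.0], [280.0, 336.0], [354.0, 366.0]]
```

Request:
play_rows:
  deltas:
    - [0.002, 0, 0.02, 0, -0.005, 0]
    - [0.005, 0, 0.055, 0, -0.013, 0]
    - [0.009, 0, 0.095, 0, -0.022, 0]
    - [0.013, 0, 0.137, 0, -0.032, 0]
    - [0.017, 0, 0.179, 0, -0.042, 0]
    - [0.021, 0, 0.221, 0, -0.052, 0]
    - [0.025, 0, 0.263, 0, -0.062, 0]
    - [0.029, 0, 0.305, 0, -0.072, 0]
    - [0.033, 0, 0.347, 0, -0.082, 0]
    - [0.037, 0, 0.389, 0, -0.092, 0]
    - [0.04, 0, 0.422, 0, -0.101, 0]
    - [0.042, 0, 0.441, 0, -0.106, 0]

```text
t: 14.95
tcp_pos: [0.5001, 0.0765, 0.1766]
tool_rot: [-0.704, -0.056, 0.059, 0.705]
force: [0.5, -0.2, -1.7]
finger_gap: 0.211
```

```bash
python3 go.py .5025 .0738 .03 9.1
```

```text
shift [ 0.0027  0.1465 -0.0034] norm 0.147 turn [-0.0021  0.0037 -0.0051] t 14.95 q [-0.07  0.45  1.78  0.    0.92 -1.8 ] F [ 0.5 -0.2 -1.7] gap 0.211
```

Request:
play_rows:
  deltas:
    - [0.001, 0.015, -0.001, 0, 0, 0]
    - [0.001, 0.04, -0.001, 0, 0, 0]
    - [0.001, 0.07, -0.001, 0, 0, 0]
    - [0.001, 0.1, -0.001, 0, 0, 0]
    - [0.001, 0.125, -0.001, 0, 0, 0]
    - [0.001, 0.14, -0.001, 0, 0, 0]
    - [0.001, 0.147, -0.001, 0, 0, 0]
    - [0.001, 0.147, -0.001, 0, 0, 0]

```text
t: 15.75
tcp_pos: [0.5021, 0.0727, 0.0297]
tool_rot: [-0.705, -0.055, 0.058, 0.705]
force: [-0.6, 0.3, -1.3]
finger_gap: 0.216
```

```bash
python3 - <<'E'
from h import *
cv2.imwrite('pics/w6.png',snapshot('wrist')[:,:,::-1])
im=snapshot('scene')[:,:,::-1]
cv2.imwrite('pics/s6.png',cv2.resize(im[190:340,310:460],None,fx=4,fy=4,interpolation=cv2.INTER_CUBIC))
E
python3 go.py .5025 .0738 .009 9.1
```

```text
shift [-0.001   0.0223  0.0016] norm 0.022 turn [-0.0002  0.0006 -0.0005] t 15.85 q [-0.08  0.71  1.87  0.    0.57 -1.81] F [-0.6  0.2 -1.1] gap 0.217
```

View pics/w6.png

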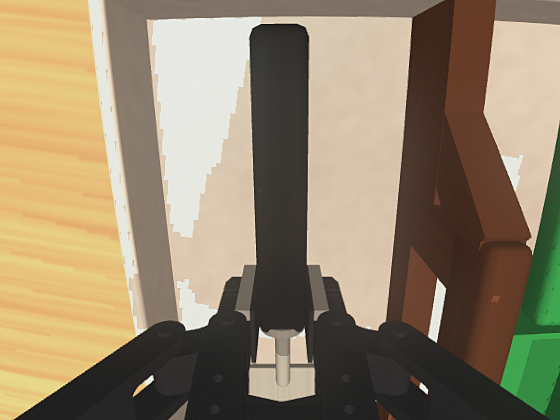

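View pics/s6.png

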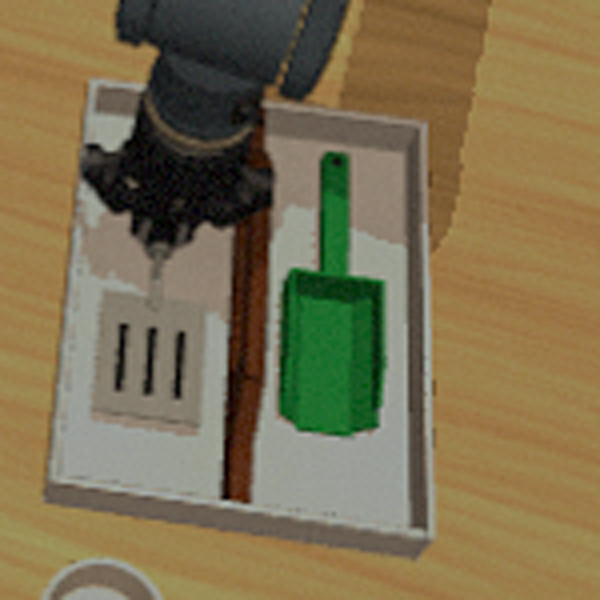

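Both sides are clear, but the handle end is only about 12 mm from the end wall. I'll shift 10 mm forward and lower slowly.

Request:
play_rows:
  deltas:
    - [0.005, 0, 0, 0, 0, 0]
    - [0.01, 0.003, 0, 0, 0, 0]
    - [0.01, 0.007, 0, 0, 0, 0]
    - [0.01, 0.011, 0, 0, 0, 0]
    - [0.01, 0.015, 0, 0, 0, 0]
    - [0.01, 0.017, 0, 0, 0, 0]
    - [0.01, 0.018, 0, 0, 0, 0]
    - [0.01, 0.018, 0, 0, 0, 0]

```text
t: 16.65
tcp_pos: [0.5138, 0.0736, 0.0131]
tool_rot: [-0.705, -0.056, 0.056, 0.705]
force: [-1.2, 0.3, -0.9]
finger_gap: 0.215
```

Request:
play_rows:
  deltas:
    - [0, 0.001, 0, 0, 0, 0]
    - [0, 0.002, 0, 0, 0, 0]
    - [0, 0.003, 0, 0, 0, 0]
    - [0, 0.0035, 0, 0, 0, 0]
    - [0, 0.0035, 0, 0, 0, 0]

```text
t: 17.15
tcp_pos: [0.514, 0.0737, 0.0098]
tool_rot: [-0.705, -0.056, 0.056, 0.705]
force: [-0.1, 0.7, -2.1]
finger_gap: 0.217
```

Request:
play_rows:
  deltas:
    - [0, 0.001, 0, 0, 0, 0]
    - [0, 0.0015, 0, 0, 0, 0]
    - [0, 0.0015, 0, 0, 0, 0]

```text
t: 17.45
tcp_pos: [0.5141, 0.0736, 0.0089]
tool_rot: [0.705, 0.056, -0.056, -0.705]
force: [-1.2, 0.2, 4.8]
finger_gap: 0.216
```

Contact at about 6 N. I'll release it and rise.

Request:
play_rows:
  deltas:
    - [0, 0, 0, 0, 0, 0]
    - [0, 0, 0, 0, 0, 0]
    - [0, 0, 0, 0, 0, 0]
    - [0, 0, 0, 0, 0, 0]
    - [0, -0.008, 0, 0, 0, 0]
    - [0, -0.025, 0, 0, 0, 0]
    - [0, -0.055, 0, 0, 0, 0]
    - [0, -0.09, 0, 0, 0, 0]
    - [0, -0.125, 0, 0, 0, 0]
    - [0, -0.155, 0, 0, 0, 0]
    - [0, -0.155, 0, 0, 0, 0]
  gripper: 0.036

```text
t: 18.55
tcp_pos: [0.5162, 0.0743, 0.1674]
tool_rot: [0.705, 0.059, -0.054, -0.705]
force: [0.5, 0.0, 0.2]
finger_gap: 0.421
```

```bash
python3 go.py .49 .136 .25 9.1
```

```text
shift [-0.0153 -0.0828  0.065 ] norm 0.106 turn [0.0012 0.0009 0.0081] t 18.55 q [-0.07  0.48  1.76  0.    0.89 -1.8 ] F [0.5 0.  0.2] gap 0.421
```

Request:
play_rows:
  deltas:
    - [0, -0.02, 0, 0, 0, 0]
    - [0, -0.05, 0.015, 0, 0, 0]
    - [0.002, -0.075, 0.04, 0, 0, 0]
    - [0.003, -0.083, 0.06, 0, 0, 0]
    - [0.003, -0.083, 0.065, 0, 0, 0]
    - [0.003, -0.083, 0.065, 0, 0, 0]
  gripper: 0.06

```text
t: 19.15
tcp_pos: [0.5054, 0.1389, 0.2452]
tool_rot: [0.705, 0.056, -0.058, -0.705]
force: [-0.2, -0.0, -0.1]
finger_gap: 0.701
```

```bash
cat > see.py <<'E'
import sys
from h import *
m=camera_model('wrist'); im=snapshot('wrist')[:,:,::-1].copy()
x,y,a=.532,.1423,np.radians(9.13);c,s=np.cos(a),np.sin(a)
P=np.array([(-.082,.007,.086),(-.082,-.007,.086),(.082,.007,.086),(.082,-.007,.086),(-.158,.125,.046),(-.158,-.125,.046),(.158,.125,.046),(.158,-.125,.046)])
for p in w2p(m,np.c_[x+c*P[:,0]-s*P[:,1],y+s*P[:,0]+c*P[:,1],P[:,2]]): cv2.circle(im,tuple(int(round(v)) for v in p),3,(0,0,255),-1)
cv2.imwrite('pics/w7.png',im)
im=snapshot('scene')[:,:,::-1]
cv2.imwrite('pics/s7.png',cv2.resize(im[160:360,290:460],None,fx=3,fy=3,interpolation=cv2.INTER_CUBIC))
E
python3 see.py; python3 go.py .532 .1423 .15 9.1
```

```text
shift [0.027  0.0948 0.0002] norm 0.099 turn [ 0.      0.0005 -0.0032] t 19.25 q [ 0.05  0.38  1.67 -0.    1.1  -1.68] F [ 0.5  0.1 -0.9] gap 0.702
```

View pics/w7.png

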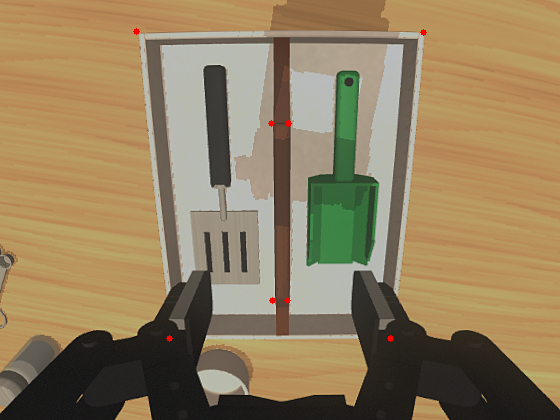

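View pics/s7.png

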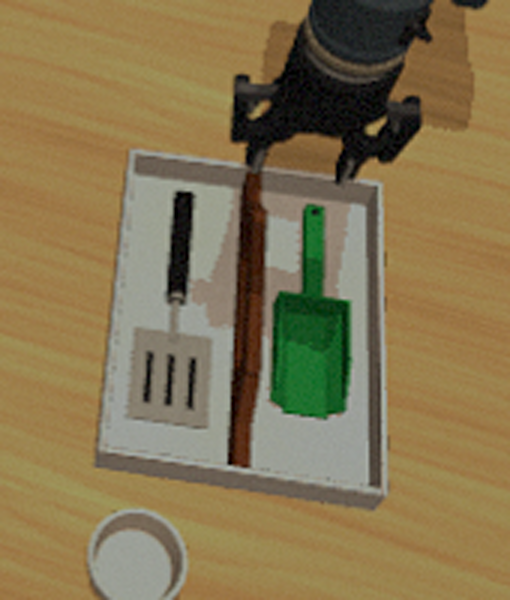

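Both tools lie flat in their compartments and the caddy matches its fit to 1–2 mm. I'm approaching the rail.

Request:
play_rows:
  deltas:
    - [0.006, 0.02, 0, 0, 0, 0]
    - [0.014, 0.05, 0, 0, 0, 0]
    - [0.022, 0.08, 0, 0, 0, 0]
    - [0.028, 0.11, 0.001, 0, 0, 0]
    - [0.028, 0.135, 0.001, 0, 0, 0]
    - [0.028, 0.155, 0.001, 0, 0, 0]
    - [0.028, 0.165, 0.001, 0, 0, 0]
    - [0.028, 0.165, 0.001, 0, 0, 0]
    - [0.028, 0.165, 0.001, 0, 0, 0]
  gripper: 0.045

```text
t: 20.15
tcp_pos: [0.5344, 0.1433, 0.0814]
tool_rot: [0.705, 0.056, -0.056, -0.705]
force: [-0.3, -0.5, 0.3]
finger_gap: 0.527
```

```bash
python3 - <<'E'
from h import *
cv2.imwrite('pics/w8.png',snapshot('wrist')[:,:,::-1])
E
python3 go.py .533 .1435 .054 9.1
```

```text
shift [-0.0018  0.028   0.0004] norm 0.028 turn [ 0.0002 -0.0001  0.0014] t 20.2 q [ 0.06  0.65  1.73 -0.    0.75 -1.67] F [0.  0.7 0.5] gap 0.527
```

View pics/w8.png

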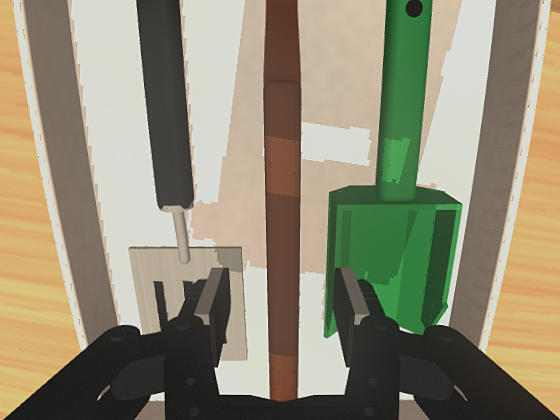

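Request:
play_rows:
  deltas:
    - [0, 0.003, 0, 0, 0, 0]
    - [0, 0.009, 0, 0, 0, 0]
    - [-0.001, 0.016, 0, 0, 0, 0]
    - [-0.001, 0.022, 0, 0, 0, 0]
    - [-0.001, 0.026, 0, 0, 0, 0]
    - [-0.001, 0.027, 0, 0, 0, 0]
    - [-0.001, 0.027, 0, 0, 0, 0]
  gripper: 0.036

```text
t: 20.9
tcp_pos: [0.533, 0.1436, 0.054]
tool_rot: [-0.705, -0.056, 0.056, 0.705]
force: [0.8, 0.8, 1.1]
finger_gap: 0.42
```

Request:
play_rows:
  deltas:
    - [0, 0, 0, 0, 0, 0]
    - [0, 0, 0, 0, 0, 0]
    - [0, 0, 0, 0, 0, 0]
    - [0, 0, 0, 0, 0, 0]
    - [0, 0, 0, 0, 0, 0]
    - [0, 0, 0, 0, 0, 0]
    - [0, 0, 0, 0, 0, 0]
    - [0, 0, 0, 0, 0, 0]
  gripper: 0.003
  force: 90

```text
t: 21.7
tcp_pos: [0.5333, 0.1437, 0.0547]
tool_rot: [-0.705, -0.056, 0.056, 0.705]
force: [-1.3, 2.0, 6.0]
finger_gap: 0.15
```

Gripped (gap about 13 mm). I'll lift smoothly.

Request:
play_rows:
  deltas:
    - [0, -0.002, 0, 0, 0, 0]
    - [0, -0.005, 0, 0, 0, 0]
    - [0, -0.01, 0, 0, 0, 0]
    - [0, -0.015, 0, 0, 0, 0]
    - [0, -0.02, 0, 0, 0, 0]
    - [0, -0.025, 0, 0, 0, 0]
    - [0, -0.028, 0, 0, 0, 0]
    - [0, -0.03, 0, 0, 0, 0]
    - [0, -0.03, 0, 0, 0, 0]
    - [0, -0.03, 0, 0, 0, 0]

```text
t: 22.7
tcp_pos: [0.533, 0.1436, 0.0843]
tool_rot: [0.705, 0.056, -0.056, -0.705]
force: [-1.0, 0.7, -6.1]
finger_gap: 0.149
```

Run:
```python
from h import *
im=snapshot('scene')[:,:,::-1]
cv2.imwrite('pics/s9.png',cv2.resize(im[160:360,270:470],None,fx=3,fy=3,interpolation=cv2.INTER_CUBIC))
print(sense()['force'],sense()['ft_torque'])
```

```text
[-0.31048659  0.4633247  -6.02921281] [-0.01457091 -0.03739665 -0.02952633]
```

View pics/s9.png

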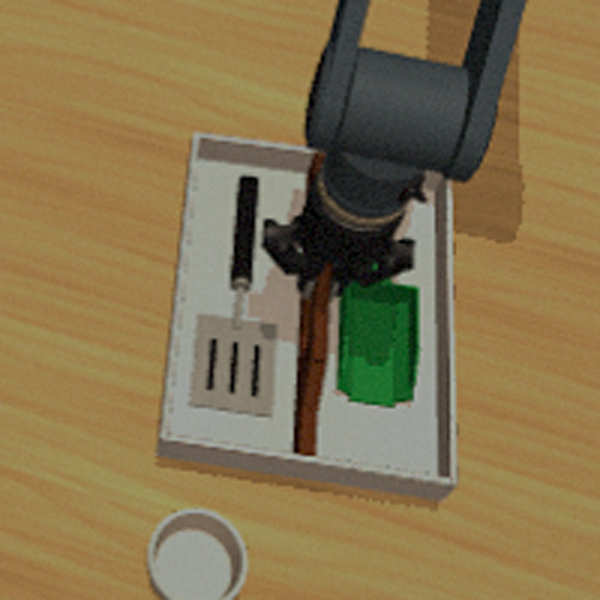

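Request:
play_rows:
  deltas:
    - [0, -0.003, 0, 0, 0, 0]
    - [0, -0.009, 0, 0, 0, 0]
    - [0, -0.018, 0, 0, 0, 0]
    - [0, -0.028, 0, 0, 0, 0]
    - [0, -0.038, 0, 0, 0, 0]
    - [0, -0.048, 0, 0, 0, 0]
    - [0, -0.058, 0, 0, 0, 0]
    - [0, -0.065, 0, 0, 0, 0]
    - [0, -0.07, 0, 0, 0, 0]
    - [0, -0.072, 0, 0, 0, 0]
    - [0, -0.072, 0, 0, 0, 0]
    - [0, -0.072, 0, 0, 0, 0]

```text
t: 23.95
tcp_pos: [0.5328, 0.1435, 0.1559]
tool_rot: [-0.705, -0.056, 0.057, 0.705]
force: [-0.0, 0.5, -7.1]
finger_gap: 0.143
```

Request:
play_rows:
  deltas:
    - [0, 0, 0, 0, 0, 0]
    - [0, 0, 0, 0, 0, 0]
    - [0, 0, 0, 0, 0, 0]
    - [0, 0, 0, 0, 0, 0]
    - [0, 0, 0, 0, 0, 0]

```text
t: 24.45
tcp_pos: [0.5331, 0.1436, 0.1562]
tool_rot: [-0.705, -0.056, 0.056, 0.705]
force: [-0.3, 0.4, -5.8]
finger_gap: 0.15
```

Run:
```python
from h import *
from scipy.spatial.transform import Rotation as Ro
im=snapshot('scene')[:,:,::-1].copy(); m=camera_model('scene')
s=sense(); print(s['t'],s['tcp_pos'],s['force'],s['finger_gap'],np.abs(s['qd']).max())
x,y=s['tcp_pos'][:2]; dz=s['tcp_pos'][2]-.0547; a=np.radians(9.13);c,q=np.cos(a),np.sin(a)
P=np.array([(-.158,.125,.046),(-.158,-.125,.046),(.158,.125,.046),(.158,-.125,.046),(.158,.125,0),(.158,-.125,0)])
W=np.c_[x+c*P[:,0]-q*P[:,1],y+q*P[:,0]+c*P[:,1],P[:,2]+dz]
im=cv2.resize(im,None,fx=3,fy=3,interpolation=cv2.INTER_CUBIC)
for p in w2p(m,W): cv2.circle(im,tuple(int(round(v*3)) for v in p),3,(0,0,255),-1)
cv2.imwrite('pics/s10.png',im[450:1050,780:1480])
cv2.imwrite('pics/w10.png',snapshot('wrist')[:,:,::-1])
cv2.imwrite('pics/s10f.png',snapshot('scene')[:,:,::-1])
```

```text
24.5 [0.53314287 0.14356924 0.156282  ] [-0.08930679 -0.19231735 -6.42805258] 0.15011434427606912 0.002842023393066282
```

View pics/s10.png

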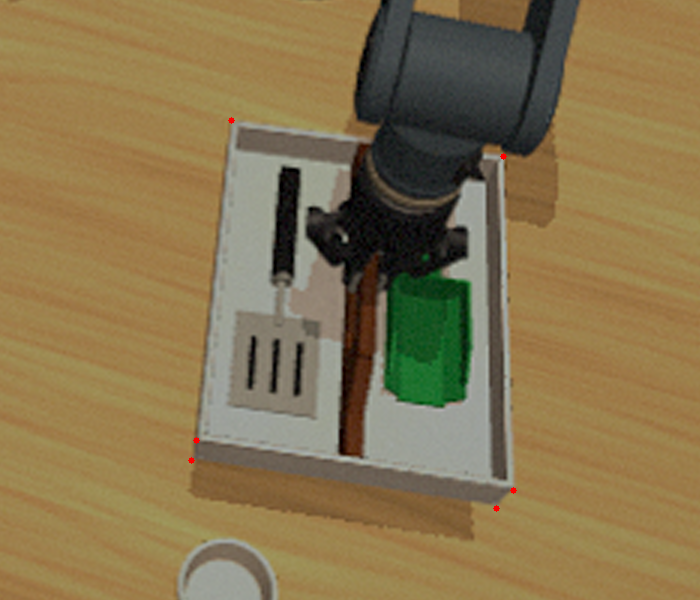

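View pics/w10.png

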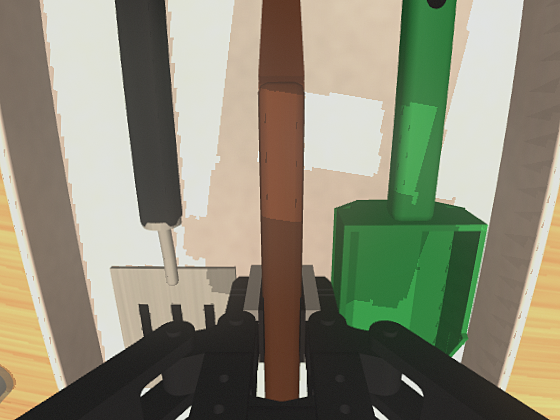

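View pics/s10f.png

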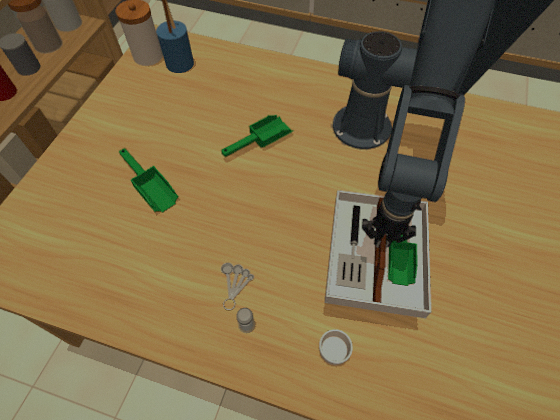

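The caddy is 10.1 cm up. All six predicted level-pose corners match the image to about 1 to 2 px, the tools are in place and the bystanders haven't moved. I'm handing it in.

```bash
python3 -c "
from station import *
print(sign_off()); print(sense()['t'],sense()['tcp_pos'])"
```

```text
the job is handed in; nothing more can be done
None
the job is handed in; nothing more can be done
```

I packed the caddy and handed it in at about 24.6 s. The smallest green scoop lies on the +y side of the handle board and the steel turner on the -y side. Both are flat and lengthwise, set down with light contact (about 6 N) before release. I then gripped the caddy at the middle of its handle rail with 90 N and raised it about 10.1 cm, where it is held.

My last checks showed:
- **Level:** the caddy's corners matched a level pose to about 1 to 2 px.
- **Steady:** joint speeds were close to zero, and the load reads about 6.4 N.
- **Contents:** both tools are visible in their compartments.
- **Bystanders:** the ramekin, salt shaker and spoon ring look unmoved.

No check failed. The cameras and the fitted positions disagreed by 1 to 3 mm throughout, which was well inside the clearances. After `sign_off()` the interface gave no further readings, so the final second afterwards is unobserved.

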